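# Centre-punch the drill spot of a bracket blank

### The arm

A 7-joint arm with a two-finger parallel gripper is mounted at the origin on the work surface. World frame = base frame: x ahead of the robot, y to its left, z up, the work surface at z = 0. Lengths are in mm, angles in rad, forces in N, time in s.
With the tool pointing down it reaches from about 350 to 775 mm from the base axis. Payload 3.1 kg.
Tool frame: the origin (TCP) lies midway between the tips of the shut fingers; the grasp point (between the pads) lies 19 mm behind it; z points along the fingers, x is the direction in which the jaws open and shut, and the axes are right-handed (so a half turn about z gives the same grasp; the last joint's range is limited). The gripper opens to 85 mm and grips with 20 to 120 N. Pads are 22 mm wide; open, the fingers measure 114 mm over their backs; the gripper's body (76 mm by 85 mm) begins 54 mm behind the grasp point. The pads swing forward as they close: fully open they stand 13 mm farther back than shut.
Start: joints at [1.123, 0.311, 0.014, 1.512, -0.004, 1.319, -0.027], TCP at [217.148, -505.336, 231.304] pointing down, gripper open.
Joint ranges: [-2.7, 2.7], [-0.3, 1.91], [-1.27, 1.3], [0.12, 2.57], [-1.44, 4.58], [0.2, 2.03], [-3.05, 3.05]. Speed limits (rad/s): [2.79, 2.79, 3.14, 3.14, 3.14, 3.14, 3.14].

### API

Orientations are given as a 3x3 rotation matrix whose columns are the frame's x, y, z axes.
In Python, from station import robot, snapshot gives the robot as it stands.
- The arm moves only by the tool step_arm, never from a script. Its argument "series" is a list of rows, each a list of 3 entries, a list of its own where there are three numbers: the shift along the tool's x, y, z in mm, then the turn, a rotation vector about the tool's x, y, z in rad, then the closure, from -1 (fully open) to 1 (shut), so that 0 is half open. In form: [[[tx, ty, tz], [wx, wy, wz], grip], ...]. A call has 1 to 12 rows; each row is the pose to reach, as a shift and turn from the pose measured when the call began, along the tool's axes at that moment; what a row does not reach only later rows make up. A row lasts 1/8 s, in which the tool goes at most 62.5 mm and 10.7 degrees, less where a joint would pass 70% of its speed; a pose out of reach is approached as far as the arm can. A call with a gripper value outside its range is refused whole. The fingers move at their own pace and stop on an object; the grip force is fixed at half the most. Time passes only in rows, so rows that repeat a pose let the fingers close. It gives the time, the measured TCP pose, the force and the opening at its end, in the units of the state.
- robot.get_obs(): the state, without advancing time (a new reading comes with each control period).
- snapshot(name): name is "side" or "top" or "wrist"; returns a dict with "color" (420x560x3 uint8, blue, green, red), "fovy" (degrees; the focal length in pixels is half the picture's height over the tangent of half this angle, whatever the lens; pixels are square), "cx", "cy" (the principal point, pixels), "origin" and "orientation" of the camera in the world; the wrist camera has in their place "hand_eye" (4x4, takes a point from camera to tool coordinates, whose origin is the TCP and whose axes are the tool frame's). Camera axes: x right, y up, looking along -z (the intrinsics and any distortion apply to the point x, -y, -z); pixel columns grow to the right and rows downward; lengths in mm; the calibration is good to about 2 mm. A picture is of the moment at which its call begins: read the wrist's pose just before it. There is no depth.
- robot.job_done(): hands the job in, once; it reports no verdict.
The state is a dict: "time_s": time; "joint_positions": joint angles; "dq": joint speeds; "joint_torque": joint torques, N m; "eef_pos": TCP position; "ee_rot": TCP orientation; "force": force on the tool from outside, world axes, zero at the start; "ft_torque": the same for the moment, N m; "opening": opening from 0.0 (shut) to 1.0 (fully open).
Only numpy, scipy, OpenCV 4.12 (cv2) and the standard library are available. Lean on these libraries where they do the work, as an engineer would, in place of code of your own. Each camera call takes 0.05 s, during which the arm holds its last target. There are 200 camera calls.

### The job

Take the spring-loaded centre punch out of its wooden stand, put its nose down the guide bush on the bracket blank and, holding it upright, press straight down until its hidden spring snaps and has marked the blank. Stop at the snap, never ramming the punch hard against its end stop. Then put the punch back upright in its stand, collar down on the wood, and leave the other things on the table where they are.

Things in the scene. Friction and masses are not known exactly. Their poses are not given: they have to be found in the camera images.
- punch: automatic centre punch, bare steel, about 0.2 kg, standing upright in the stand. Origin: centre of the underside of its collar, a disc 32 mm across and 6 mm thick; +z points up to the handle end. Below the collar: sleeve 18 mm across down to 26 mm, then a chuck 14 mm across, then the 26 mm long nose pin
- handle (a point): point on the punch's axis, 33 mm above its origin, mid-height of the ribbed round handle to grip: 20 mm across, from 6 to 61 mm above the origin, then a small cap to 69 mm. Fingertips may come down to the collar
- nose (a joint): how far the 6 mm nose pin (flat 3 mm end) is pushed up into the punch, m: 0 out, hard stop at 0.009. It takes 5 N at first, 12 to 13 N at 5 to 6 mm, then the spring snaps and the force falls within 2 mm to 2 or 3 N; it counts as snapped beyond 0.0075. It springs out again when lifted. The chuck is set in or out by an unmeasured amount: the free nose ends 62 to 78 mm below the punch's origin, constant during the job
- stand: fixed beech block 80 x 80 x 84 mm. Origin: centre of its underside. A round upright hole 26 mm across goes right through its middle; the punch hangs in it by its collar, which rests on the block's top
- stand_mouth (a point): centre of the hole at the top face of the stand, 84 mm above the table; z up
- jig: fixed plywood board 150 x 90 x 20 mm, a wooden fence 12 mm high along its +y side. Origin: centre of its underside. An aluminium bracket blank 130 x 40 x 6 mm is fixed on it, its -x end bent up 24 mm, with an open hole 12 mm across (not to be used) 30 mm to -x. 35 mm to +x a dark steel guide bush, 32 x 32 x 10 mm, sits on the blank over the spot to mark
- bush_mouth (a point): centre of the bush's hole at its top face, 36 mm above the table; z up, axes as the jig's. The hole is 10 mm across, widening at the mouth to 15 mm by a 2.5 mm chamfer; its bottom, the spot on the blank, lies 10.5 mm below this point and is 7 mm across
- mark (a joint): depth of the punch mark at the spot under the bush, m: 0 unmarked, 0.0016 full; the spot gives way at about 8 N and stays down
- tumbler: loose drinking glass, 72 mm across, 95 mm high, bystander. Origin: centre of its underside
- tray: loose white tray 150 x 210 x 22 mm with washers, bystander. Origin: centre of its underside
- pencil: loose black pencil 180 mm long, 8 mm thick, lying along its x, bystander. Origin: middle of its underside
- ruler: loose wooden ruler 200 x 30 x 4 mm lying along its x, bystander. Origin: middle of its underside
Mind the look-alikes: they are no part of the job. There is more than one size of the punch; the job needs the smaller.

How it is judged (in metres and radians):
On the way, in this order (a step that is already met when the one before it is completed fails the run):
1. the punch has been lifted clear of its stand (height (world z) of punch above 0.1 m and horizontal distance between punch and stand_mouth above 0.05 m), for 0.1 s.
2. in the bush and upright, the punch has snapped and marked the spot (value of joint nose above 0.0075 m and value of joint mark above 0.001 m and horizontal distance between punch and bush_mouth below 0.008 m and angle between punch's own z axis and vertical below 0.12 rad), for 0.05 s.
At the end, for the whole second after the job is handed in: The spot is marked at least 1 mm deep, and the punch hangs at rest in its stand: collar within 4 mm of the stand's top, within 9 mm of the hole's centre, upright within 0.1 rad (value of joint mark above 0.001 m and horizontal distance between punch and stand_mouth below 0.009 m and z of punch in the frame of stand_mouth between -0.004 and 0.004 m and angle between punch's own z axis and vertical below 0.1 rad and linear speed of punch below 0.02 m/s); the robot touches nothing.
It fails at once if the punch presses on the jig with more than 21 N (rammed against its end stop or jammed) (contact force between punch and jig above 21 N).
It fails at once if the tumbler is moved more than 30 mm (distance of tumbler from where it was at the start of the episode above 0.03 m).
It fails at once if the tray is moved more than 30 mm (distance of tray from where it was at the start of the episode above 0.03 m).
It fails at once if the pencil is moved more than 30 mm (distance of pencil from where it was at the start of the episode above 0.03 m).
It fails at once if the ruler is moved more than 30 mm (distance of ruler from where it was at the start of the episode above 0.03 m).
It also fails if it takes over 64 s, if anything falls off the work surface, if the arm or the gripper's body presses on something with over 40 N, if the wrist force passes 120 N, or if a joint passes its speed limit or range.

## Working session

There is one attempt and no reset: what is moved stays moved. The work goes in short steps, Python scripts to look and compute and a tool call to move; the robot and the scene stay as the last step left them, time stands still between calls to the robot, and variables do not carry over. Pictures are saved under pics/ and viewed, about 8 in all and at most 12, crops included, and the job is handed in when it is done.

Besides the shell and the picture viewer there is one more tool, called after "Emit:" as name([rows], argument=value, ...), one row to a line, values as JSON. step_arm: Moves the arm, as the interface text tells. Its arguments: {"type":"object","properties":{"series":{"type":"array"}},"required":["series"]}

```bash
mkdir -p pics; ls; python3 - <<'E'
from station import robot, snapshot
import cv2, json, numpy as np
o=robot.get_obs(); print(o)
for n in ("side","top","wrist"):
    s=snapshot(n); cv2.imwrite(f"pics/{n}0.png",s["color"])
    d={k:(v.tolist() if hasattr(v,"tolist") else v) for k,v in s.items() if k!="color"}
    print(n,d)
    json.dump(d,open(f"{n}0.json","w"))
E
```

```text
pics
{'time_s': 0.0, 'joint_positions': array([ 1.1232939 ,  0.31171315,  0.01400513,  1.51308702, -0.00441476,
        1.31923331, -0.02718394]), 'dq': array([ 1.33761718e-03, -3.66569986e-03, -9.93918301e-05, -2.27896604e-03,
        1.49655795e-03,  1.84363468e-03, -7.93827340e-04]), 'joint_torque': array([-1.47964711e-04, -3.79917383e+01,  1.45810833e-01, -2.30588007e+01,
        1.22338784e-02,  1.38294217e-02, -1.98028448e-05]), 'eef_pos': array([ 216.82592827, -504.63395531,  230.21590933]), 'ee_rot': array([[ 3.94825198e-01, -9.18755680e-01, -1.03121321e-03],
       [-9.18753102e-01, -3.94826535e-01,  2.17812751e-03],
       [-2.40831736e-03,  8.74507096e-05, -9.99997096e-01]]), 'force': array([-0.16969846, -0.24588947, -0.41963605]), 'ft_torque': array([-0.00371582, -0.02737915, -0.01084106]), 'opening': 0.998134494699462}
side {'fovy': 57.8192149883676, 'cx': 279.22023126645263, 'cy': 207.7106616569855, 'origin': [307.3035585918123, -715.4330676172341, 732.2236197633678], 'orientation': [[0.9245111539441064, 0.24102230494690274, -0.2952750831868804], [-0.3811130753737072, 0
[... 163 characters left out ...]
 'cy': 206.12410321448792, 'origin': [443.84404016410843, -30.931705852334918, 1340.9978640849265], 'orientation': [[-0.0006860168035914714, 0.9947359474716128, -0.10246913773765413], [-0.9996278160318683, -0.0034766855666850827, -0.02705812397095279], [-0.02727194155725324, 0.10241243803964223, 0.994368107764159]]}
wrist {'fovy': 70.11150090095263, 'cx': 283.8757307808481, 'cy': 208.72934630062667, 'hand_eye': [[0.9999991158198756, -0.0007388078660527326, -0.0011056773504992748, 0.556054724218269], [-0.0010195720040580038, -0.9597610245633481, -0.28081619647384926, -70.60836029974715], [-0.000853716811881779, 0.280817075499422, -0.9597609292295431, -141.328556711489], [0.0, 0.0, 0.0, 1.0]]}
```

View pics/side0.png

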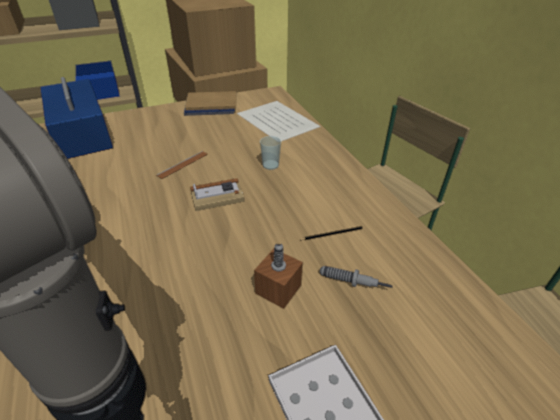

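View pics/top0.png

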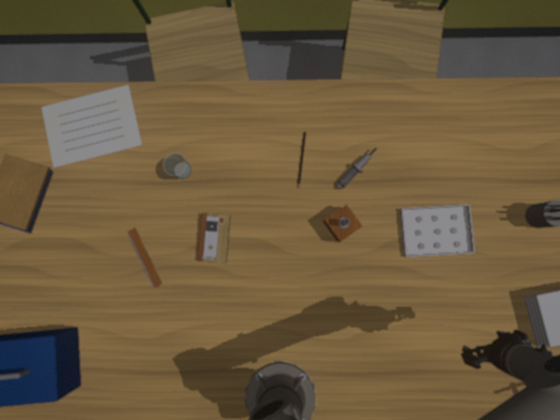

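The side view shows the punch in its stand, with the collar at about (279,265) and the cap at (279,246). The jig is at (217,193), with the dark bush near (229,187). In the top view the stand is at (343,222) and the bush near (212,226). I'll enlarge both in one composite.

```bash
cat > h.py <<'E'
import numpy as np, cv2, json
def cam(s, obs=None):
    """returns K, R(world<-cv cam), origin"""
    H=420; f=H/2/np.tan(np.radians(s["fovy"])/2)
    K=np.array([[f,0,s["cx"]],[0,f,s["cy"]],[0,0,1]])
    if "hand_eye" in s:
        he=np.array(s["hand_eye"]); R=np.array(obs["ee_rot"])@he[:3,:3]; o=np.array(obs["ee_rot"])@he[:3,3]+obs["eef_pos"]
    else: R=np.array(s["orientation"]); o=np.array(s["origin"])
    return K,R@np.diag([1,-1,-1]),o
def ray(c,p): K,R,o=c; return R@np.linalg.solve(K,[p[0],p[1],1.])
def proj(c,X): K,R,o=c; q=K@(R.T@(np.array(X)-o)); return q[:2]/q[2]
def onz(c,p,z): d=ray(c,p); return c[2]+d*(z-c[2][2])/d[2]
def tri(obs):
    A=[];b=[]
    for c,p in obs:
        d=ray(c,p); d/=np.linalg.norm(d); P=np.eye(3)-np.outer(d,d); A.append(P); b.append(P@c[2])
    X=np.linalg.lstsq(np.vstack(A),np.hstack(b),rcond=None)[0]
    return X,[proj(c,X)-p for c,p in obs]
def load(n): return cam(json.load(open(n)))
E
python3 - <<'E'
import cv2,numpy as np
from h import *
S=cv2.imread("pics/side0.png");T=cv2.imread("pics/top0.png")
def crop(I,x,y,w,h): return cv2.resize(I[y:y+h,x:x+w],(400,300),interpolation=cv2.INTER_CUBIC)
out=np.vstack([np.hstack([crop(S,239,230,80,60+15)[:300],crop(S,181,165,80,60)]),np.hstack([crop(T,303,192,80,60),crop(T,182,208,80,60)])])
out[:300,:400]=cv2.resize(S[238:298,239:319],(400,300),interpolation=cv2.INTER_CUBIC)
cv2.imwrite("pics/comp.png",out)
s,t=load("side0.json"),load("top0.json")
print("collar",tri([(s,(279,265)),(t,(343,222))]))
print("bush",tri([(s,(229,187)),(t,(212,226))]))
E
```

```text
collar (array([ 526.52677223, -189.05020091,   85.75213251]), [array([-0.48965609,  0.0696523 ]), array([ 0.1044322 , -0.36103315])])
bush (array([521.49598926, 208.93278709,  28.08980459]), [array([-1.24514506,  0.13576893]), array([ 0.28288873, -1.20051717])])
```

View pics/comp.png

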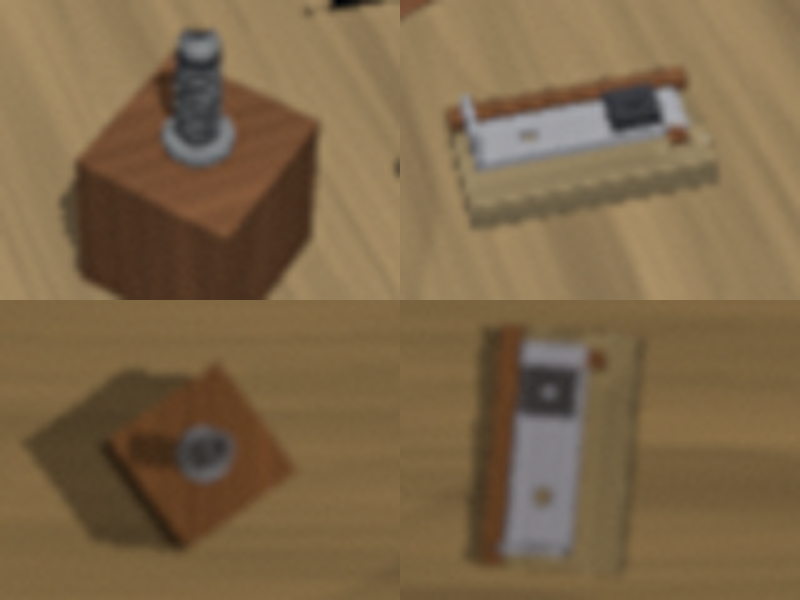

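The composite is 5x. In side pixels, the collar is at (278.8,265.6) and the cap top at (279,245.6). The bush is at (227.4,186.2). In top pixels, the collar is at (344,222.4) and the bush hole at (211.8,226.0). Triangulated, the collar is at about (527,-189,86) and the bush at about (521,209), both within reach and at plausible heights. I'll move above the punch for a close look.

Emit:
step_arm([
  [[-20,-50,-30],[0,0,0],-1],
  [[-42,-102,-30],[0,0,0],-1],
  [[-63,-153,-30],[0,0,0],-1],
  [[-84,-205,-30],[0,0,0],-1],
  [[-105,-256,-30],[0,0,0],-1],
  [[-126,-307,-30],[0,0,0],-1],
  [[-147,-358,-30],[0,0,0],-1],
  [[-168,-409,-30],[0,0,0],-1],
  [[-168,-409,-30],[0,0,0],-1],
  [[-168,-409,-30],[0,0,0],-1],
])

```text
time_s: 1.4
eef_pos: [525.9, -189.6, 260.2]
ee_rot: [[0.395, -0.919, -0.002], [-0.919, -0.395, 0.001], [-0.002, 0.002, -1.0]]
force: [-0.5, -0.4, 0.4]
opening: 0.997
```

```bash
cat > look.py <<'E'
import sys,json,cv2
from station import robot,snapshot
def look(name):
    o=robot.get_obs(); s=snapshot("wrist"); cv2.imwrite(f"pics/{name}.png",s["color"])
    d={k:(v.tolist() if hasattr(v,"tolist") else v) for k,v in s.items() if k!="color"}
    d["obs"]={k:(v.tolist() if hasattr(v,"tolist") else v) for k,v in o.items()}
    json.dump(d,open(f"{name}.json","w")); print(name,o["time_s"],o["eef_pos"].round(2),o["ee_rot"].round(4).tolist(),o["force"].round(2),o["opening"])
if __name__=="__main__": look(sys.argv[1])
E
cat >> h.py <<'E'
def loadw(n): d=json.load(open(n+".json")); return cam(d,d["obs"])
E
python3 look.py w1
python3 - <<'E'
from h import *
s,t=load("side0.json"),load("top0.json")
print("collar",tri([(s,(278.8,265.6)),(t,(344,222.4))]))
print("bush",tri([(s,(227.4,186.2)),(t,(211.8,226))]))
E
```

```text
w1 1.4 [ 525.86 -189.59  260.19] [[0.3948, -0.9188, -0.0023], [-0.9188, -0.3948, 0.0009], [-0.0018, 0.0018, -1.0]] [-0.45 -0.44  0.41] 0.9973654817790126
collar (array([ 525.09603236, -191.73541737,   87.21177028]), [array([-0.42275222,  0.06029688]), array([ 0.08970577, -0.3110053 ])])
bush (array([519.13269854, 209.35919077,  31.81423905]), [array([-0.52668396,  0.05939981]), array([ 0.11688004, -0.50871825])])
```

View pics/w1.png

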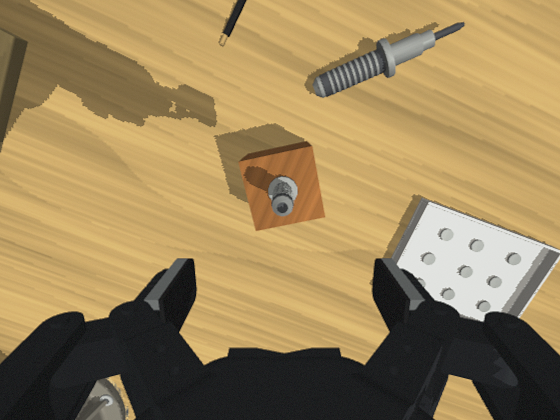

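The close wrist view shows the cap top at about (282.5,206) and the collar at about (284,188). The block's top corners are at (240,160), (312,144), (325,217) and (257,230).

```bash
python3 - <<'E'
from h import *
w=loadw("w1");s=load("side0.json");t=load("top0.json")
print("cap z153",onz(w,(282.5,206),153),"collar z90",onz(w,(284.5,187.5),90))
c=[onz(w,p,84) for p in((240,160),(312,144),(325,217),(257,230))]
print("block",np.mean(c,0),[np.linalg.norm(c[i]-c[i-1]).round(1) for i in range(4)])
print("cap tri",tri([(s,(279,245.6)),(w,(282.5,206))]))
print("collar tri",tri([(s,(278.8,265.6)),(t,(344,222.4)),(w,(284.5,187.5))]))
for z in(90,153): print(z,proj(w,(525.9,-189.6,z)))
E
```

```text
cap z153 [ 525.78931439 -189.02755235  153.        ] collar z90 [ 528.79653423 -189.68184555   90.        ]
block [ 525.60944528 -189.89557995   84.        ] [np.float64(80.2), np.float64(77.3), np.float64(81.4), np.float64(77.7)]
cap tri (array([ 525.81745797, -189.97027126,  149.45615938]), [array([-0.50049169, -0.12455872]), array([ 1.02489929, -0.72728484])])
collar tri (array([ 526.22845974, -190.79438805,   85.10567129]), [array([-0.1183421 ,  0.24815767]), array([-0.32798522, -0.64707203]), array([-1.20397417e-03,  1.56468516e+00])])
90 [283.3516332  189.91625985]
153 [283.16013199 206.13934613]
```

The punch axis is at about (526,-189.7), so the tool is already over it to within 0.5 mm. The heights agree with the text to about 3 mm. I'll descend to TCP z of about 100 and close.

Emit:
step_arm([
  [[0,0,50],[0,0,0],-1],
  [[0,0,100],[0,0,0],-1],
  [[0,0,130],[0,0,0],-1],
  [[0,0,150],[0,0,0],-1],
  [[0,0,160],[0,0,0],-1],
  [[0,0,160],[0,0,0],-1],
  [[0,0,160],[0,0,0],0.2],
  [[0,0,160],[0,0,0],1],
  [[0,0,160],[0,0,0],1],
  [[0,0,160],[0,0,0],1],
  [[0,0,160],[0,0,0],1],
  [[0,0,160],[0,0,0],1],
])

```text
time_s: 2.95
eef_pos: [525.2, -190.1, 100.9]
ee_rot: [[0.393, -0.919, -0.002], [-0.919, -0.393, 0.001], [-0.002, 0.001, -1.0]]
force: [-1.0, 2.4, 5.5]
opening: 0.219
```

Emit:
step_arm([
  [[0,0,0],[0,0,0],1],
  [[0,0,0],[0,0,0],1],
])

```text
time_s: 3.2
eef_pos: [525.2, -190.1, 100.9]
ee_rot: [[0.393, -0.919, -0.002], [-0.919, -0.393, 0.001], [-0.002, 0.001, -1.0]]
force: [-1.2, 0.6, 3.3]
opening: 0.214
```

The grip is on the handle (opening 0.214, about 18 mm). I'll lift and carry it over to the bush, stopping high to look.

Emit:
step_arm([
  [[0,0,-20],[0,0,0],1],
  [[0,0,-50],[0,0,0],1],
  [[0,0,-85],[0,0,0],1],
  [[0,0,-110],[0,0,0],1],
  [[0,0,-110],[0,0,0],1],
  [[0,0,-110],[0,0,0],1],
])

```text
time_s: 3.95
eef_pos: [524.3, -190.2, 208.8]
ee_rot: [[0.393, -0.92, -0.005], [-0.92, -0.393, 0.002], [-0.004, 0.004, -1.0]]
force: [0.9, 0.2, -1.9]
opening: 0.22
```

Emit:
step_arm([
  [[-25,-10,0],[0,0,0],1],
  [[-65,-27,0],[0,0,0],1],
  [[-110,-45,0],[0,0,0],1],
  [[-155,-64,0],[0,0,0],1],
  [[-200,-82,0],[0,0,0],1],
  [[-245,-100,0],[0,0,0],1],
  [[-290,-119,0],[0,0,0],1],
  [[-325,-133,0],[0,0,0],1],
  [[-350,-143,0],[0,0,0],1],
  [[-365,-150,0],[0,0,0],1],
  [[-369,-151,0],[0,0,0],1],
  [[-369,-151,0],[0,0,0],1],
])

```text
time_s: 5.45
eef_pos: [518.3, 207.1, 209.0]
ee_rot: [[0.392, -0.92, -0.006], [-0.92, -0.392, 0.0], [-0.003, 0.005, -1.0]]
force: [-0.2, -0.1, -2.4]
opening: 0.224
```

```bash
python3 look.py w2
```

```text
w2 5.45 [518.28 207.12 208.95] [[0.3917, -0.9201, -0.006], [-0.9201, -0.3917, 0.0002], [-0.0026, 0.0054, -1.0]] [-0.15 -0.09 -2.38] 0.2244014606173505
```

View pics/w2.png

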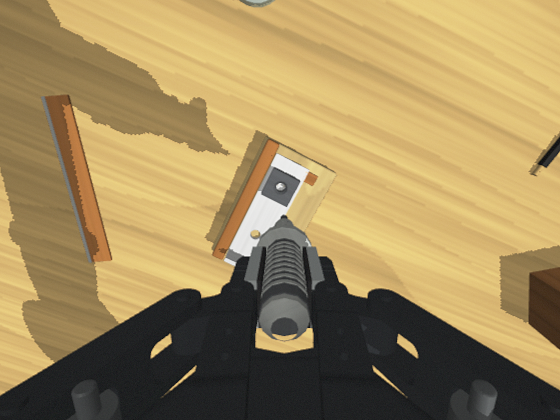

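The wrist view shows the punch held between the fingers, its nose tip near (284,218). The bush hole is near (281,187), at a lower height. I'll zoom for accuracy.

```bash
python3 - <<'E'
from h import *
I=cv2.imread("pics/w2.png")
a=cv2.resize(I[165:265,232:332],(600,600),interpolation=cv2.INTER_CUBIC); cv2.imwrite("pics/w2c.png",a)
w=loadw("w2"); d=json.load(open("w2.json"))["obs"]; R=np.array(d["ee_rot"]);p=np.array(d["eef_pos"])
for z in(-52,-45,11,17,43,79,87,95): print(z,proj(w,p+R@[0,0,z]).round(1))
print("bush", onz(w,(281,187),36), onz(w,(281,187),33))
E
```

```text
-52 [281.9 329.8]
-45 [282.  317.3]
11 [282.5 253.8]
17 [282.5 249.3]
43 [282.7 233.1]
79 [282.8 216.4]
87 [282.8 213.3]
95 [282.9 210.4]
bush [519.07633593 210.3154675   36.        ] [518.45283698 210.08683291  33.        ]
```

View pics/w2c.png

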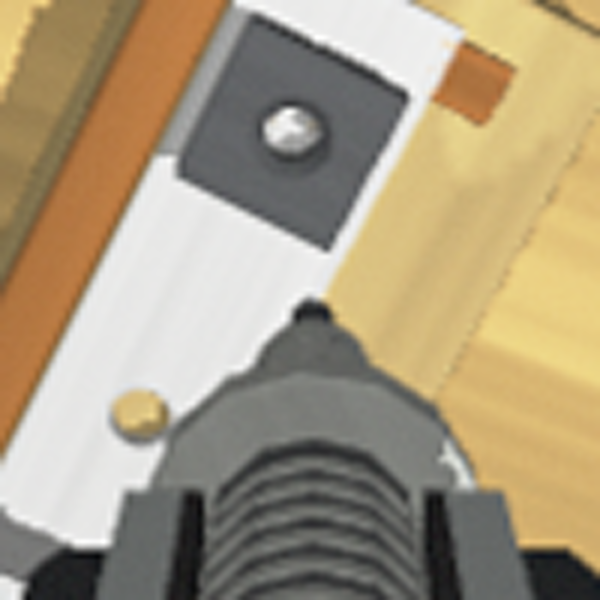

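```bash
python3 - <<'E'
from h import *
w=loadw("w2"); d=json.load(open("w2.json"))["obs"]; R=np.array(d["ee_rot"]);p=np.array(d["eef_pos"])
f=lambda x,y,z: proj(w,p+R@[x,y,z]).round(1)
for t in (-0.06,-0.03,0,0.03,0.06):   # tilt about tool x, pivot at z=-19
    g=lambda y,z: f(0,y*np.cos(t)-(z+19)*np.sin(t),-19+y*np.sin(t)+(z+19)*np.cos(t))[1]
    print(t,"cap back edge/front",g(-8,-52),g(8,-52),"collar far",g(16,11),g(16,17),"sleeve",g(9,43),"chuck L62,70,78",g(7,53),g(7,61),g(7,69),"tip",g(1.5,79),g(1.5,87),g(1.5,95))
print(f(16,0,14),f(-16,0,14))
E
python3 - <<'E'
import cv2
I=cv2.imread("pics/w2.png")
g=cv2.cvtColor(I,cv2.COLOR_BGR2GRAY)
print(g[205:236,284]); print(g[300:345,287])
for r in(216,220,224,228,232): print(r,g[r,258:312])
E
```

```text
-0.06 cap back edge/front 304.3 344.8 collar far 283.2 278.5 sleeve 251.3 chuck L62,70,78 243.4 239.7 236.2 tip 225.5 222.7 220.2
-0.03 cap back edge/front 307.2 346.7 collar far 281.4 276.4 sleeve 248.5 chuck L62,70,78 240.4 236.5 232.8 tip 221.8 218.9 216.2
0 cap back edge/front 310.2 348.6 collar far 279.6 274.4 sleeve 245.8 chuck L62,70,78 237.4 233.2 229.4 tip 218.2 215.1 212.2
0.03 cap back edge/front 313.0 350.3 collar far 277.7 272.3 sleeve 243.0 chuck L62,70,78 234.4 230.0 226.0 tip 214.6 211.3 208.2
0.06 cap back edge/front 315.9 352.0 collar far 275.9 270.3 sleeve 240.3 chuck L62,70,78 231.4 226.8 222.6 tip 211.0 207.5 204.2
[310.9 251.5] [254.2 251.5]
[104 218 237 237 236 235 234 233 236 202 100  44  48  83  97  99 100 102
 101  98  99 100 115 131 125 124 126 125 127 123 123]
[131 129 128 128 130 128 127 128 126 125 123 124 126 126 126 124 127 114
  75  64  63  64  64  65  65  65  64  67  64  65  65  63  64  64  55 117
 183 189 187 192 142 185 196 199 200]
216 [226 226 229 230 233 232 231 232 230 230 230 231 229 229 231 233 232 229
 230 232 235 239 203 103  48  45  44  40
[... 302 characters left out ...]
186 186 189 190 189 178 192]
224 [231 230 232 232 231 229 229 230 229 229 231 231 229 227 230 238 198 115
  92  98  98 100  99 100 104 102  98  93  95 101 100 100  98  95 104 151
 178 185 184 187 187 191 191 188 185 185 187 189 192 187 169 174 184 182]
228 [231 231 230 229 229 229 229 230 233 235 216 147 108  99  94  98  96 101
 112 118 122 130 130 131 129 129 131 130 131 129 130 129 120 116 108 103
 100  97  98 108 141 180 189 186 187 188 191 192 184 184 185 183 181 182]
232 [165 150 220 234 233 238 207 129  95 110 127 129 129 126 125 124 124 122
 126 126 125 125 123 123 123 123 125 124 124 125 124 128 129 131 131 130
 128 127 129 128 128 121 102  89  93 102 129 169 183 183 183 186 188 187]
```

```bash
python3 - <<'E'
from h import *
w=loadw("w2"); d=json.load(open("w2.json"))["obs"]; R=np.array(d["ee_rot"]);p=np.array(d["eef_pos"])
f=lambda x,y,z: proj(w,p+R@[x,y,z]).round(1)
for t in (-0.06,-0.03,0,0.03,0.06):   # tilt about tool x, pivot at z=-19
    g=lambda y,z: f(0,y*np.cos(t)-(z+19)*np.sin(t),-19+y*np.sin(t)+(z+19)*np.cos(t))[1]
    print(t,"cap",g(-8,-52),g(8,-52),"collar",g(-16,11),g(-16,17),"sleeve",g(-9,43),"chuck L62,70,78",g(-7,53),g(-7,61),g(-7,69),"tip",g(-1.5,79),g(-1.5,87),g(-1.5,95))
E
```

```text
-0.06 cap 304.3 344.8 collar 229.2 226.1 sleeve 225.3 chuck L62,70,78 224.1 221.0 218.2 tip 221.8 219.1 216.7
-0.03 cap 307.2 346.7 collar 227.9 224.5 sleeve 222.7 chuck L62,70,78 221.1 217.9 214.8 tip 218.1 215.3 212.7
0 cap 310.2 348.6 collar 226.6 223.0 sleeve 220.1 chuck L62,70,78 218.2 214.7 211.4 tip 214.5 211.5 208.7
0.03 cap 313.0 350.3 collar 225.3 221.4 sleeve 217.5 chuck L62,70,78 215.3 211.6 208.1 tip 210.9 207.7 204.7
0.06 cap 315.9 352.0 collar 224.1 219.9 sleeve 215.0 chuck L62,70,78 212.4 208.5 204.7 tip 207.3 203.9 200.8
```

The collar edge (226.5), chuck (217.7) and pin tip (214.4) all match an upright grip with a nose length of about 62–63 mm. The punch sits about 0.7 mm off in tool x. The bush is at (519.1,210.3) from this camera and (519.1,209.4) from the fixed ones. I'll shift, level the tool, come down and look again.

Emit:
step_arm([
  [[-3,-2,15],[0.005,0.003,0],1],
  [[-3.3,-2,40],[0.005,0.003,0],1],
  [[-3.3,-2,60],[0.005,0.003,0],1],
  [[-3.3,-2,65],[0.005,0.003,0],1],
  [[-3.3,-2,65],[0.005,0.003,0],1],
  [[-3.3,-2,65],[0.005,0.003,0],1],
])

```text
time_s: 6.25
eef_pos: [519.4, 210.8, 145.1]
ee_rot: [[0.391, -0.921, 0.002], [-0.921, -0.391, 0.0], [0.001, -0.002, -1.0]]
force: [0.4, -0.2, -1.6]
opening: 0.215
```

```bash
python3 look.py w3; python3 - <<'E'
from h import *
I=cv2.imread("pics/w3.png")
a=cv2.resize(I[140:240,222:342],(720,600),interpolation=cv2.INTER_CUBIC); cv2.imwrite("pics/w3c.png",a)
w=loadw("w3"); d=json.load(open("w3.json"))["obs"]; R=np.array(d["ee_rot"]);p=np.array(d["eef_pos"])
for z in(11,79,87,95): print(z,proj(w,p+R@[0,-1.5,z]).round(1))
print("bush pred",proj(w,(519.1,210,36)))
E
```

```text
w3 6.25 [519.44 210.75 145.08] [[0.3907, -0.9205, 0.0021], [-0.9205, -0.3907, 0.0001], [0.0007, -0.002, -1.0]] [ 0.38 -0.24 -1.62] 0.2145704125209116
11 [282.5 251.3]
79 [282.8 214.5]
87 [282.8 211.5]
95 [282.9 208.7]
bush pred [283.46036695 206.70315121]
```

View pics/w3c.png

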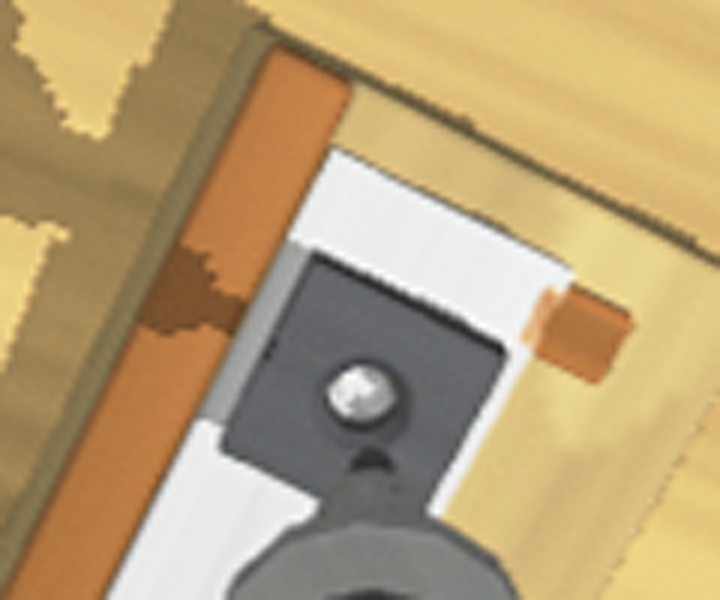

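The bush mouth is at about (283.2,206.3) and the pin tip at about (283.7,215), both as predicted, so the nose is within about 0.7 mm of the bush axis. I'll correct that and lower until the tip is just over the bush.

Emit:
step_arm([
  [[-0.4,0.5,8],[-0.002,0,0],1],
  [[-0.4,0.5,16],[-0.002,0,0],1],
  [[-0.4,0.5,22],[-0.002,0,0],1],
  [[-0.4,0.5,23],[-0.002,0,0],1],
  [[-0.4,0.5,23],[-0.002,0,0],1],
])

```text
time_s: 6.92
eef_pos: [518.9, 211.0, 122.1]
ee_rot: [[0.391, -0.92, 0.0], [-0.92, -0.391, -0.001], [0.001, -0.0, -1.0]]
force: [0.0, 0.3, -2.5]
opening: 0.215
```

```bash
python3 look.py w4; python3 - <<'E'
from h import *
from station import snapshot
I=cv2.imread("pics/w4.png"); S=snapshot("side")["color"]
a=cv2.resize(I[150:250,232:332],(500,500),interpolation=cv2.INTER_CUBIC); b=cv2.resize(S[130:210,200:248],(300,500),interpolation=cv2.INTER_CUBIC); cv2.imwrite("pics/w4c.png",np.hstack([a,b]))
w=loadw("w4"); print("bush pred",proj(w,(519.2,210.2,36)))
E
```

```text
w4 6.925 [518.89 211.04 122.06] [[0.3908, -0.9205, 0.0003], [-0.9205, -0.3908, -0.0006], [0.0007, -0.0, -1.0]] [ 0.04  0.27 -2.51] 0.21486202904220228
bush pred [283.89345676 213.70058527]
```

View pics/w4c.png

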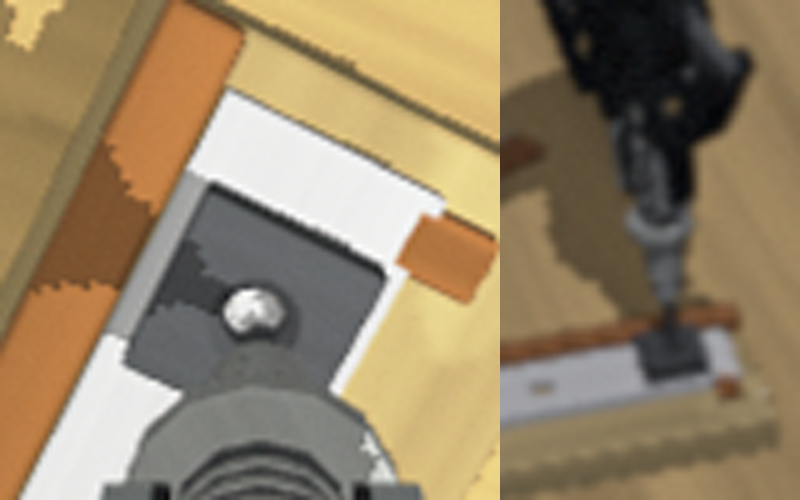

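The nose is right over the bush in both views (mouth at about (283.8,213) in the wrist image), with no contact yet. I'll lower gently while watching the force.

Emit:
step_arm([
  [[0,0,2],[0,0,0],1],
  [[0,0,4],[0,0,0],1],
  [[0,0,6],[0,0,0],1],
  [[0,0,8],[0,0,0],1],
  [[0,0,9],[0,0,0],1],
  [[0,0,10],[0,0,0],1],
  [[0,0,10],[0,0,0],1],
])

```text
time_s: 7.9
eef_pos: [519.1, 211.1, 112.3]
ee_rot: [[0.391, -0.92, 0.001], [-0.92, -0.391, -0.0], [0.001, -0.001, -1.0]]
force: [0.1, -0.6, -2.1]
opening: 0.21
```

Emit:
step_arm([
  [[0,0,1],[0,0,0],1],
  [[0,0,2],[0,0,0],1],
  [[0,0,3],[0,0,0],1],
  [[0,0,4],[0,0,0],1],
  [[0,0,4],[0,0,0],1],
  [[0,0,4],[0,0,0],1],
])

```text
time_s: 8.65
eef_pos: [519.1, 211.1, 108.4]
ee_rot: [[0.391, -0.92, 0.001], [-0.92, -0.391, -0.0], [0.001, -0.001, -1.0]]
force: [0.0, 0.2, -2.3]
opening: 0.215
```

Emit:
step_arm([
  [[0,0,1],[0,0,0],1],
  [[0,0,2],[0,0,0],1],
  [[0,0,2],[0,0,0],1],
  [[0,0,2],[0,0,0],1],
])

```text
time_s: 9.15
eef_pos: [519.1, 211.1, 106.3]
ee_rot: [[0.391, -0.92, 0.001], [-0.92, -0.391, -0.0], [0.001, -0.001, -1.0]]
force: [0.4, -0.1, -2.2]
opening: 0.209
```

Emit:
step_arm([
  [[0,0,1],[0,0,0],1],
  [[0,0,2],[0,0,0],1],
  [[0,0,2],[0,0,0],1],
  [[0,0,2],[0,0,0],1],
])

```text
time_s: 9.65
eef_pos: [519.5, 211.3, 105.0]
ee_rot: [[0.391, -0.92, 0.002], [-0.92, -0.391, -0.0], [0.001, -0.002, -1.0]]
force: [-1.3, 0.3, 2.9]
opening: 0.215
```

Contact at TCP z of about 105 with +5 N, so the nose is on the spot, since a bush-top contact would need a nose shorter than is possible. Lateral force is small. I'll press in small increments.

Emit:
step_arm([
  [[0,0,1],[0,0,0],1],
  [[0,0,2],[0,0,0],1],
  [[0,0,3],[0,0,0],1],
  [[0,0,3],[0,0,0],1],
])

```text
time_s: 10.15
eef_pos: [519.6, 211.4, 102.4]
ee_rot: [[0.391, -0.921, 0.002], [-0.921, -0.391, 0.0], [0.001, -0.002, -1.0]]
force: [-1.3, -0.4, 4.7]
opening: 0.219
```

Emit:
step_arm([
  [[0,0,1],[0,0,0],1],
  [[0,0,2],[0,0,0],1],
  [[0,0,2.5],[0,0,0],1],
  [[0,0,2.5],[0,0,0],1],
])

```text
time_s: 10.65
eef_pos: [519.8, 211.5, 100.8]
ee_rot: [[0.391, -0.92, 0.003], [-0.92, -0.391, 0.0], [0.001, -0.003, -1.0]]
force: [-2.8, -1.4, 7.5]
opening: 0.22
```

Emit:
step_arm([
  [[-0.2,0.5,1],[-0.002,-0.001,0],1],
  [[-0.2,0.5,2],[-0.002,-0.001,0],1],
  [[-0.2,0.5,2.5],[-0.002,-0.001,0],1],
  [[-0.2,0.5,2.5],[-0.002,-0.001,0],1],
])

```text
time_s: 11.15
eef_pos: [519.9, 211.5, 99.6]
ee_rot: [[0.391, -0.921, 0.002], [-0.921, -0.391, 0.0], [0.001, -0.002, -1.0]]
force: [-2.2, -1.8, 9.6]
opening: 0.216
```

Emit:
step_arm([
  [[0,0,1],[0,0,0],1],
  [[0,0,2],[0,0,0],1],
  [[0,0,2],[0,0,0],1],
])

```text
time_s: 11.52
eef_pos: [520.1, 211.6, 99.0]
ee_rot: [[0.391, -0.921, 0.003], [-0.921, -0.391, 0.0], [0.001, -0.003, -1.0]]
force: [-2.4, -1.1, 10.0]
opening: 0.22
```

Emit:
step_arm([
  [[-0.2,0.5,1],[-0.002,-0.001,0],1],
  [[-0.2,0.5,2],[-0.002,-0.001,0],1],
  [[-0.2,0.5,2.3],[-0.002,-0.001,0],1],
])

```text
time_s: 11.9
eef_pos: [520.1, 211.7, 98.3]
ee_rot: [[0.39, -0.921, 0.003], [-0.921, -0.391, 0.0], [0.001, -0.002, -1.0]]
force: [-1.8, -0.9, 11.1]
opening: 0.217
```

Emit:
step_arm([
  [[-0.2,0.5,1.8],[-0.002,-0.001,0],1],
  [[-0.2,0.5,2.2],[-0.002,-0.001,0],1],
  [[-0.2,0.5,2.2],[-0.002,-0.001,0],1],
])

```text
time_s: 12.28
eef_pos: [520.1, 211.7, 97.8]
ee_rot: [[0.39, -0.921, 0.002], [-0.921, -0.39, 0.0], [0.001, -0.002, -1.0]]
force: [-2.2, -1.0, 11.1]
opening: 0.216
```

Emit:
step_arm([
  [[-0.2,0.5,2],[-0.002,-0.001,0],1],
  [[-0.2,0.5,2.3],[-0.002,-0.001,0],1],
  [[-0.2,0.5,2.3],[-0.002,-0.001,0],1],
])

```text
time_s: 12.65
eef_pos: [520.2, 211.7, 97.2]
ee_rot: [[0.39, -0.921, 0.001], [-0.921, -0.39, 0.0], [0.0, -0.001, -1.0]]
force: [-2.1, -1.9, 11.6]
opening: 0.216
```

Emit:
step_arm([
  [[-0.2,0.5,2],[-0.002,-0.001,0],1],
  [[-0.2,0.5,2.2],[-0.002,-0.001,0],1],
  [[-0.2,0.5,2.2],[-0.002,-0.001,0],1],
])

```text
time_s: 13.02
eef_pos: [519.6, 211.3, 94.6]
ee_rot: [[0.39, -0.921, -0.001], [-0.921, -0.39, -0.0], [-0.0, 0.001, -1.0]]
force: [-0.2, -1.0, 1.8]
opening: 0.22
```

The spring snapped: net force fell from about 14 N to about 4 N with a 2.6 mm drop. I'll hold briefly without pressing further, then lift straight out.

Emit:
step_arm([
  [[0,0,0],[0,0,0],1],
  [[0,0,0],[0,0,0],1],
])

```text
time_s: 13.28
eef_pos: [519.6, 211.3, 94.5]
ee_rot: [[0.39, -0.921, -0.001], [-0.921, -0.39, -0.0], [-0.0, 0.001, -1.0]]
force: [-1.3, -1.0, 2.3]
opening: 0.216
```

```bash
python3 -c "
from station import robot
o=robot.get_obs(); print(o['time_s'],o['eef_pos'],o['ee_rot'][:,2],o['force'],o['opening'])"
```

```text
13.275 [519.614162   211.3256585   94.48250657] [-1.14863016e-03 -1.87699569e-04 -9.99999323e-01] [-1.34297755 -1.02832567  2.28870632] 0.21583734674938002
```

Emit:
step_arm([
  [[0,0,-8],[0,0,0],1],
  [[0,0,-20],[0,0,0],1],
  [[0,0,-45],[0,0,0],1],
  [[0,0,-80],[0,0,0],1],
  [[0,0,-110],[0,0,0],1],
  [[0,0,-117],[0,0,0],1],
  [[0,0,-117],[0,0,0],1],
])

```text
time_s: 14.15
eef_pos: [519.5, 211.3, 211.1]
ee_rot: [[0.39, -0.921, -0.001], [-0.921, -0.39, -0.0], [-0.0, 0.001, -1.0]]
force: [-0.5, -0.6, -2.2]
opening: 0.217
```

Emit:
step_arm([
  [[25,10,0],[0,0,0],1],
  [[65,27,0],[0,0,0],1],
  [[110,45,0],[0,0,0],1],
  [[155,63,0],[0,0,0],1],
  [[200,81,0],[0,0,0],1],
  [[245,100,0],[0,0,0],1],
  [[290,118,0],[0,0,0],1],
  [[325,132,0],[0,0,0],1],
  [[352,143,0],[0,0,0],1],
  [[368,150,0],[0,0,0],1],
  [[372,151.4,0],[0,0,0],1],
  [[372,151.4,0],[0,0,0],1],
])

```text
time_s: 15.65
eef_pos: [525.3, -188.8, 210.8]
ee_rot: [[0.392, -0.92, -0.002], [-0.92, -0.392, 0.001], [-0.002, 0.002, -1.0]]
force: [-0.8, -1.0, -1.7]
opening: 0.218
```

```bash
python3 look.py w5; python3 - <<'E'
from h import *
I=cv2.imread("pics/w5.png"); g=cv2.cvtColor(I,cv2.COLOR_BGR2GRAY); print(g[205:236,284])
a=cv2.resize(I[150:270,212:362],(750,600),interpolation=cv2.INTER_CUBIC); cv2.imwrite("pics/w5c.png",a)
w=loadw("w5"); print(proj(w,(525.7,-189.8,84)))
E
```

```text
w5 15.65 [ 525.29 -188.81  210.77] [[0.3915, -0.9202, -0.0022], [-0.9202, -0.3915, 0.0012], [-0.002, 0.0016, -1.0]] [-0.78 -1.01 -1.66] 0.21781626102823257
[ 63  64  64  64  64  61  63  63  60  83  59  47  48  78  91  92  95  95
  96  91  94  92 107 120 117 114 117 118 116 116 114]
[284.3723241  200.42148647]
```

View pics/w5c.png

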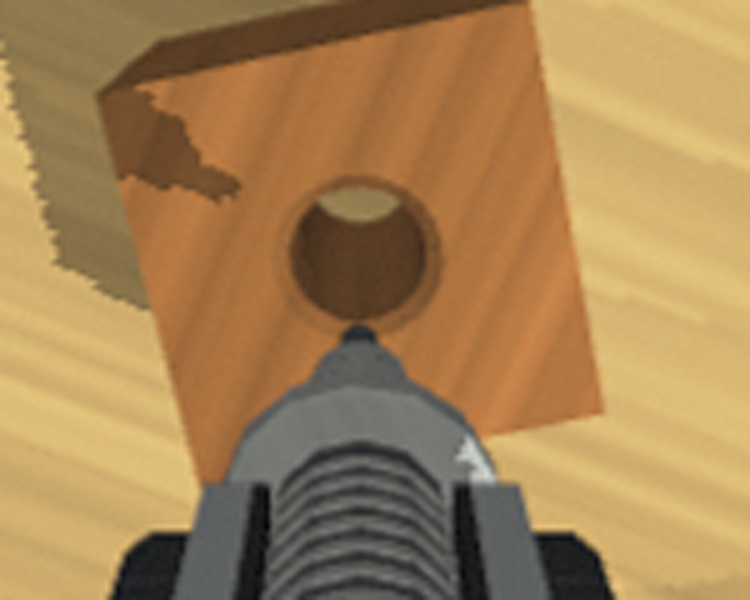

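The view shows the hole centre at (284.5,200.8), against a predicted (284.4,200.4). The punch looks the same in the grip as before (no slip), with its axis over the hole to within about 0.5 mm. I'll lower it.

Emit:
step_arm([
  [[0,0,15],[0.002,0.001,0],1],
  [[0,0,35],[0.002,0.001,0],1],
  [[0,0,55],[0.002,0.001,0],1],
  [[0,0,75],[0.002,0.001,0],1],
  [[0,0,90],[0.002,0.001,0],1],
  [[0,0,100],[0.002,0.001,0],1],
  [[0,0,106],[0.002,0.001,0],1],
  [[0,0,106],[0.002,0.001,0],1],
  [[0,0,106],[0.002,0.001,0],1],
])

```text
time_s: 16.82
eef_pos: [525.9, -188.3, 105.6]
ee_rot: [[0.392, -0.92, 0.002], [-0.92, -0.392, 0.001], [0.0, -0.002, -1.0]]
force: [-0.5, -0.1, -2.1]
opening: 0.22
```

Emit:
step_arm([
  [[0,0,1],[0,0,0],1],
  [[0,0,2],[0,0,0],1],
  [[0,0,3],[0,0,0],1],
  [[0,0,3],[0,0,0],1],
])

```text
time_s: 17.32
eef_pos: [525.8, -188.3, 102.5]
ee_rot: [[0.392, -0.92, 0.002], [-0.92, -0.392, 0.001], [-0.0, -0.002, -1.0]]
force: [0.6, 0.5, -2.7]
opening: 0.214
```

Emit:
step_arm([
  [[0,0,1],[0,0,0],1],
  [[0,0,2],[0,0,0],1],
  [[0,0,2],[0,0,0],1],
  [[0,0,2],[0,0,0],1],
])

```text
time_s: 17.82
eef_pos: [525.9, -188.3, 100.9]
ee_rot: [[0.392, -0.92, 0.002], [-0.92, -0.392, 0.001], [0.0, -0.002, -1.0]]
force: [-1.7, 1.1, 1.7]
opening: 0.219
```

The collar is down at TCP z 100.9, the same height as at the grasp, with about 4 N of contact. I'll release and withdraw.

Emit:
step_arm([
  [[0,0,0],[0,0,0],0.6],
  [[0,0,0],[0,0,0],0],
  [[0,0,0],[0,0,0],-1],
  [[0,0,0],[0,0,0],-1],
  [[0,0,0],[0,0,0],-1],
  [[0,0,0],[0,0,0],-1],
  [[0,0,-20],[0,0,0],-1],
  [[0,0,-60],[0,0,0],-1],
  [[0,0,-110],[0,0,0],-1],
  [[0,0,-155],[0,0,0],-1],
  [[0,0,-160],[0,0,0],-1],
  [[0,0,-160],[0,0,0],-1],
])

```text
time_s: 19.32
eef_pos: [525.4, -188.4, 260.7]
ee_rot: [[0.392, -0.92, 0.002], [-0.92, -0.392, 0.001], [0.0, -0.002, -1.0]]
force: [0.2, -0.0, 0.1]
opening: 1.002
```

```bash
python3 look.py w6; python3 - <<'E'
from h import *
from station import snapshot
I=cv2.imread("pics/w6.png"); T=snapshot("top")["color"]; S=snapshot("side")["color"]
cv2.imwrite("pics/final.png",np.vstack([np.hstack([cv2.resize(I,(400,300)),cv2.resize(T,(400,300))]),np.hstack([cv2.resize(S,(400,300)),cv2.resize(I[145:235,225:345],(400,300),interpolation=cv2.INTER_CUBIC)])]))
w=loadw("w6")
for X in((525.7,-189.8,153),(525.7,-189.8,90)): print(proj(w,X))
E
```

```text
w6 19.325 [ 525.44 -188.37  260.69] [[0.3924, -0.9198, 0.0017], [-0.9198, -0.3924, 0.0005], [0.0002, -0.0018, -1.0]] [ 0.16 -0.04  0.08] 1.0020454922344666
[284.52336939 206.80115165]
[284.33869846 190.6938024 ]
```

View pics/final.png

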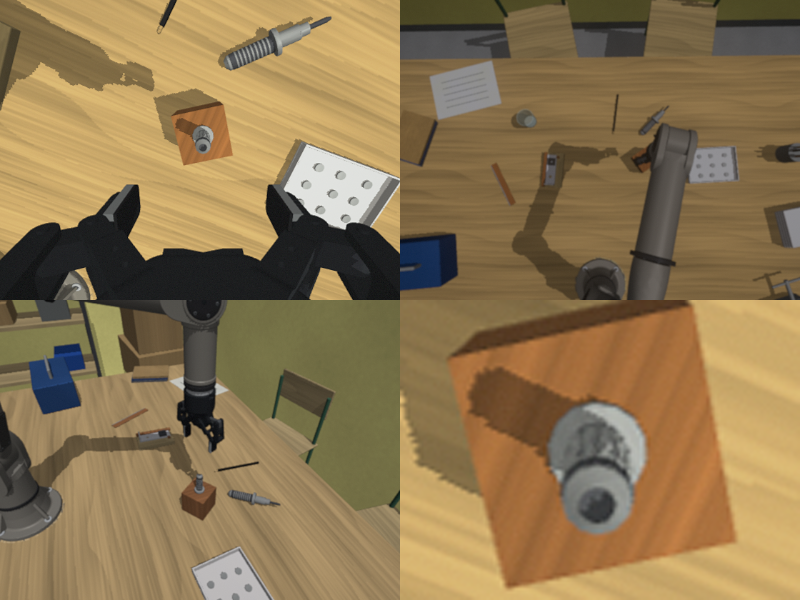

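The punch stands upright in the stand, with its cap at (284,205) against a predicted (284.5,207) and its collar at (284,189) against (284.3,191). The bystanders look unmoved and the gripper is clear, so I'll hand in.

```bash
python3 -c "
from station import robot
print(robot.job_done())"
```

```text
the job is handed in; nothing more can be done
None
```

I took the smaller punch out of its stand, lowered its nose down the guide bush and pressed until the spring snapped. I then put it back in the stand and handed the job in at about 19 s.

- **Snap:** the net force rose to about 14 N, then fell to about 4 N with a 2.6 mm drop. I held there for 0.25 s without pressing further and lifted out. I saw at most about 14 N net between calls, against the 21 N limit; force was not logged within a call.
- **Nose and mark:** I didn't measure either joint directly. Total travel after contact was about 10.5 mm. That fits a full mark plus about 9 mm of nose travel, so the nose may have lightly touched its end stop at about 4.5 N.
- **In the bush:** the punch was within about 1–2 mm of the bush centre and the tool was within 0.003 rad of vertical.
- **Back in the stand:** the collar met the wood at the same tool height as at the grasp (100.9 mm). In the last picture the cap and collar were within about 2 px (roughly 1–2 mm) of where they should be, and the punch was upright.
- **Other things:** tumbler, tray, pencil and ruler looked unmoved by eye. The gripper was open and clear, with almost no force on it.
- **Disagreement:** the first heights from the fixed cameras came out about 3–4 mm low (bush 32 against 36 mm, collar about 87 against 90 mm). The contact heights agreed with the text.

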